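Roll a pipe stub into the V-block and butt it against its foot plate

TASK

Get the pipe stub ready for tacking: without taking it between the fingers or lifting it, roll it from the side across the fixture plate until it drops into the V-block beside the plate, then gently push on its near end until its other end butts against the upright foot plate at the end of the V-block. Leave it lying in the V-block and leave the other things where they are.

Things in the scene. Friction and masses are not known exactly. Their poses are not given: they have to be found in the camera images.
- stub: the work: a plain steel pipe stub, 42.4 mm outside diameter, 150 mm long, about 0.5 kg, lying on its side on the dark fixture plate. Origin on its axis, half-way along; its x axis runs along its length and starts within 0.15 rad of the fixture's x axis; y and z turn with it as it rolls. It rolls freely on the plate and stops soon after it is let go.
- stub_near (a point): point on the stub's axis, 35 mm from its middle towards the end nearer the robot (40 mm from that end); axes as the stub's
- stub_far (a point): point on the stub's axis, 35 mm from its middle towards the far end; axes as the stub's
- fixture: the tacking fixture, fixed to the bench, origin at bench height. x runs along the V-groove, away from the robot; y points from the V-block to the plate. Dark steel fixture plate, flat top 38 mm above the bench, from x -160 to 150 mm, y -95 to 230 mm. The V-block stands along its y = -95 mm edge, so the stub is rolled towards -y.
- vee (a point): point on the axis of a stub seated in the V-block: fixture x 0, y -125 mm, 50 mm above the bench; axes as the fixture's. Bright steel block from x -105 to 75 mm, 60 mm wide, its top level with the plate, with a 90 degree groove along x, 36 mm wide, 18 mm deep; the stub drops 9 mm into it and slides along it under a few newtons. Beyond the block the surface falls to the bench.
- foot_face (a point): centre of the near face of the foot plate, upright across the far end of the groove: fixture x 85 mm, y -125 mm, 50 mm above the bench; axes as the fixture's. Aluminium flat 50 mm wide, 8 mm thick, reaching 90 mm above the bench, bolted to a blue angle; its bolt heads are clear of the stub. With the stub home, the stub's centre is 75 mm before this point.
- offcut: bystander: short pipe offcut, 42 mm diameter, 55 mm tall, standing on end on the fixture plate; origin at the centre of its foot
- sleeve: bystander: hexagonal aluminium sleeve 34 mm across, 50 mm tall, standing on the fixture plate; origin at the centre of its foot
- bracket: bystander: aluminium flat 120 x 40 x 8 mm lying on the bench beyond the V-block, with a hexagonal post to 93 mm height; origin at the middle of the underside of the flat
- washer: bystander: steel washer 50 mm across, 5 mm thick, flat on the bench; origin at the centre of its underside
- bin_long: bystander: orange bin of bolts, 160 x 80 x 60 mm, on the bench to one side; origin at the centre of its underside
- bin_square: bystander: yellow bin of bolts, 105 x 90 x 60 mm, on the bench to one side; origin at the centre of its underside
- spanner_a: bystander: steel spanner 190 mm long, flat on the bench; origin under its middle
- spanner_b: bystander: steel spanner 160 mm long, flat on the bench; origin under its middle

How it is judged:
By the outcome, as a careful person would: the job done as asked, in the order asked, and still so for the second after the job is handed in, with the robot touching nothing.
It also fails if it takes over 69 s, if anything falls off the work surface, if the arm or the gripper's body presses on something with over 40 N, if the wrist force passes 120 N, or if a joint passes its speed limit or range.

ROBOT

A 7-joint arm with a two-finger parallel gripper is mounted at the origin on the work surface. World frame = base frame: x ahead of the robot, y to its left, z up, the work surface at z = 0. Lengths are in m, angles in rad, forces in N, time in s.
With the tool pointing down it reaches from about 0.4 to 0.875 m from the base axis. Payload 19.3 kg.
Tool frame: the origin (TCP) lies between the finger pads; the fingertips stand 8 mm ahead of it and the grasp point (between the pads) lies 11 mm behind it (bot.tip_extent is the x of the fingertips in the tool frame, in m); x points along the fingers, y is the direction in which the jaws open and shut, and the axes are right-handed (so a half turn about x gives the same grasp; the last joint's range is limited). The gripper opens to 85 mm and grips with 20 to 120 N. Pads are 22 mm wide; open, the fingers measure 114 mm over their backs; the gripper's body (76 mm by 85 mm) begins 54 mm behind the grasp point. The pads swing forward as they close: fully open they stand 13 mm farther back than shut.
Start: joints at [1.112, 0.521, -0.036, 1.599, 0.021, 1.021, -0.113], TCP at [0.237, -0.578, 0.239] pointing down, gripper open.
Joint ranges: [-2.91, 2.91], [-0.3, 2.13], [-1.5, 1.42], [0.17, 2.43], [-1.26, 4.41], [0.16, 1.93], [-2.52, 2.52]. Speed limits (rad/s): [1.89, 1.89, 2.39, 2.39, 3.01, 3.01, 3.01].

INTERFACE

Orientations are given as [roll, pitch, yaw] about the fixed x, y, z axes, in that order (R = Rz(yaw) Ry(pitch) Rx(roll)).
In Python, from workcell import telemetry, grab_frame, job, cut_out, pinpoint, bot gives the robot as it stands.
- The arm moves only by the tool send_rows, never from a script. Its argument "rows" is a list of rows, each an object of numbers: "dx", "dy", "dz": the shift along the tool's x, y, z in cm; "rx", "ry", "rz": the turn, a rotation vector about the tool's x, y, z in units of 10 degrees (1.0 is 10 degrees); "fingers": the closure, from -1 (fully open) to 1 (shut). In form: [{"dx": .., "dy": .., "dz": .., "rx": .., "ry": .., "rz": .., "fingers": ..}, ...]. A call has exactly 8 rows; each row is the pose to reach, as a shift and turn from the pose commanded when the call began, along the tool's axes at that moment; what a row does not reach only later rows make up. A row lasts 1/8 s, in which the tool goes at most 62.5 mm and 10.7 degrees, less where a joint would pass 70% of its speed; a pose out of reach is approached as far as the arm can. A call with a gripper value outside its range is refused whole. The fingers move at their own pace and stop on an object; "squeeze" is the grip in N (left out, the last holds). Time passes only in rows, so rows that repeat a pose let the fingers close, or fill a call up. It gives the time, the measured TCP pose, the force and the opening at its end, in the units of the state.
- telemetry.observe(): the state, without advancing time (a new reading comes with each control period).
- grab_frame(name): name is "scene" or "top" or "wrist"; returns a dict with "pixels" (480x640x3 uint8, blue, green, red), "fx", "fy", "cx", "cy" (pixels), "R" (3x3) and "t" (3): a world point X has camera coordinates R X + t. Camera axes: x right, y down, z forward; pixel columns grow to the right and rows downward; lengths in m; the calibration is good to about 2 mm. A picture is of the moment at which its call begins. There is no depth.
- job.job_done(): hands the job in, once; it reports no verdict.
Trained networks look in a picture, given as the dict that the camera call returned (one of the last four; its "shot" number tells which), for a name from the list of things; names that differ only in an ending like _2 or _b are one class to them, and where a whole thing is asked for, a point or a joint stands for the part that bears it (a point fixed in the world has none). Each returns a list of dicts, best first, with "conf" (0 to 1); they miss things now and then, are a little off and sometimes report something else, mostly with a low value. They report only what shows in the picture. A call takes as long as a camera call.
- cut_out(picture, label): "pixels" (480x640 bool, what is visible of it) and "centre" ([column, row] in pixels, amid what is visible of it).
- pinpoint(picture, label): "centre" ([column, row] in pixels: a listed point, or the origin of a listed thing).
The state is a dict: "clock": time; "qpos": joint angles; "qd": joint speeds; "joint_efforts": joint torques, N m; "position": TCP position; "tool_rot": TCP orientation; "force": force on the tool from outside, world axes, zero at the start; "moment": the same for the moment, N m; "grip_width": finger opening in m.
Only numpy, scipy, OpenCV 4.12 (cv2) and the standard library are available. Lean on these libraries where they do the work, as an engineer would, in place of code of your own. Each camera call takes 0.05 s, during which the arm holds its last target.

## Working session

There is one attempt and no reset: what is moved stays moved. The work goes in short steps, Python scripts to look and compute and a tool call to move; the robot and the scene stay as the last step left them, time stands still between calls to the robot, and variables do not carry over. Pictures are saved under pics/ and viewed, and the job is handed in when it is done.

Besides the shell and the picture viewer there is one more tool, called after "Request:" as a command line: name --argument value ..., lists and objects as JSON in quotes. send_rows: Moves the arm, as the interface text tells. Its arguments: {"type":"object","properties":{"rows":{"type":"array","items":{"type":"object","properties":{"dx":{"type":"number"},"dy":{"type":"number"},"dz":{"type":"number"},"rx":{"type":"number"},"ry":{"type":"number"},"rz":{"type":"number"},"fingers":{"type":"number"}}}},"squeeze":{"type":"number"}},"required":["rows"]}

```bash
ls; mkdir -p pics
cat > h.py <<'E'
import numpy as np, cv2
from workcell import telemetry, grab_frame, job, cut_out, pinpoint, bot
def ray(p,px):
    K=np.array([[p["fx"],0,p["cx"]],[0,p["fy"],p["cy"]],[0,0,1]])
    R=np.array(p["R"]);t=np.array(p["t"])
    d=R.T@np.linalg.inv(K)@np.array([px[0],px[1],1.0]); o=-R.T@t
    return o,d/np.linalg.norm(d)
def atz(p,px,z):
    o,d=ray(p,px); return o+d*(z-o[2])/d[2]
def proj(p,X):
    c=np.array(p["R"])@np.array(X)+np.array(p["t"])
    return np.array([p["fx"]*c[0]/c[2]+p["cx"],p["fy"]*c[1]/c[2]+p["cy"]])
E
python3 - <<'E'
from h import *
print(telemetry.observe())
zs=dict(stub=.059,stub_near=.059,stub_far=.059,fixture=0,vee=.05,foot_face=.05,offcut=.038,sleeve=.038,bracket=0,washer=0)
for n in ["scene","top"]:
    p=grab_frame(n); cv2.imwrite(f"pics/{n}0.png",p["pixels"]); print(n,-np.array(p["R"]).T@p["t"])
    for l,z in zs.items():
        for r in pinpoint(p,l)[:2]: print(l,round(r["conf"],2),np.round(r["centre"],1),np.round(atz(p,r["centre"],z),4))
print(telemetry.observe()["clock"])
E
```

```text
pics
{'clock': 0.0, 'qpos': array([ 1.11180595,  0.52202235, -0.0363378 ,  1.60002118,  0.02122805,
        1.02110909, -0.11283981]), 'qd': array([-0.00024312,  0.00035257,  0.00106858,  0.00038223,  0.00036203,
       -0.00206464, -0.00020678]), 'joint_efforts': array([-1.30373901e-03, -9.27108979e+01,  1.97985895e+00, -3.69931841e+01,
        1.78442494e-02,  8.21690366e-03, -2.38669692e-06]), 'position': array([ 0.23675248, -0.5780539 ,  0.23871571]), 'tool_rot': array([-1.48246483,  1.56962221,  2.04789235]), 'force': array([ 0.48410749, -0.56466771, -0.50330231]), 'moment': array([-0.0437773 , -0.00185261,  0.0459142 ]), 'grip_width': 0.08554187870984199}
scene [1.1515452  0.18931991 0.96304367]
stub 0.73 [368.7 277.5] [0.5539 0.1212 0.059 ]
stub 0.53 [367.9 263. ] [0.5145 0.1087 0.059 ]
stub_near 0.73 [368.5 262. ] [0.5112 0.1093 0.059 ]
stub_far 0.79 [362.3 289.5] [0.5905 0.1157 0.059 ]
fixture 0.83 [327.5 298.1] [0.6048 0.038  0.    ]
vee 0.81 [274.3 280.8] [ 0.6297 -0.0866  0.05  ]
foot_face 0.65 [266.2 314.8] [ 0.7187 -0.0699  0.05  ]
foot_face 0.39 [170.7 231.9] [ 0.58   
[... 287 characters left out ...]
.9 217.9] [0.5523 0.1227 0.059 ]
stub_near 0.73 [267.5 216.5] [0.556  0.1211 0.059 ]
stub_near 0.67 [270.6 233.1] [0.5125 0.1136 0.059 ]
stub_far 0.58 [268.1 204.5] [0.5874 0.1191 0.059 ]
stub_far 0.49 [280.8 158. ] [0.7095 0.0843 0.059 ]
fixture 0.62 [298.3 199.8] [0.606  0.0422 0.    ]
vee 0.76 [345.5 190.7] [ 0.6215 -0.0845  0.05  ]
vee 0.58 [337.5 157.1] [ 0.7114 -0.0652  0.05  ]
foot_face 0.95 [337.  155.7] [ 0.7152 -0.064   0.05  ]
offcut 0.57 [282.1 158.9] [0.7118 0.0824 0.038 ]
sleeve 0.68 [243.6 163.5] [0.7011 0.1854 0.038 ]
bracket 0.59 [385.  177.3] [ 0.6643 -0.1981  0.    ]
bracket 0.26 [469.9 218. ] [ 0.5475 -0.429   0.    ]
washer 0.6 [396.  219.5] [ 0.547  -0.2253  0.    ]
1.1
```

View pics/scene0.png

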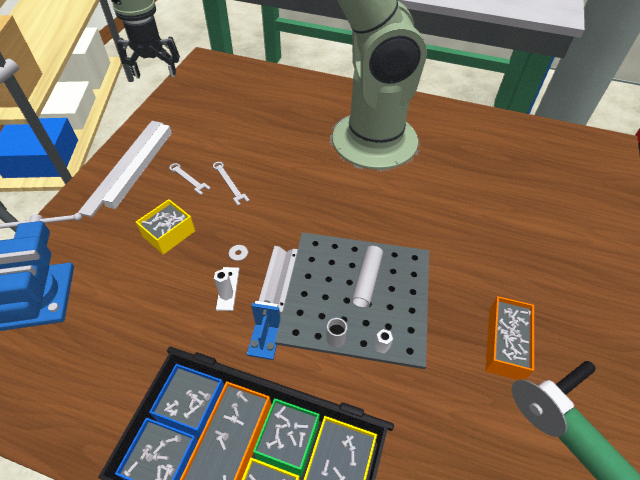

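View pics/top0.png

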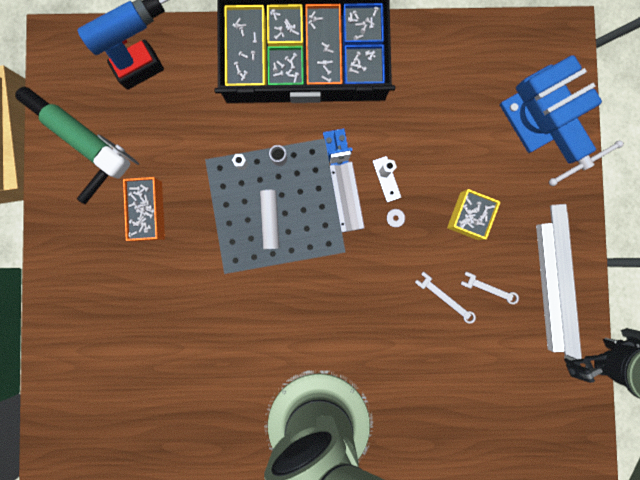

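```bash
cat >> h.py <<'E'
from scipy.optimize import least_squares
def hullmom(px):
    h=cv2.convexHull(np.array(px,np.float32)).reshape(-1,2)
    return h
def stubpts(q,zc=.0592):
    x,y,yaw=q; a=np.linspace(0,2*np.pi,24,endpoint=False)
    u=np.array([np.cos(yaw),np.sin(yaw),0]); v=np.array([-u[1],u[0],0]); c=np.array([x,y,zc])
    return [c+s*.075*u+.0212*(np.cos(b)*v+np.sin(b)*np.array([0,0,1])) for s in(-1,1) for b in a]
def feat(h):
    m=cv2.moments(np.array(h,np.float32).reshape(-1,1,2)); 
    cx,cy=m["m10"]/m["m00"],m["m01"]/m["m00"]
    return np.array([cx,cy,0.5*np.arctan2(2*m["mu11"],m["mu20"]-m["mu02"])]),m["m00"]
def fitmask(mask,p,q0,ptsf):
    c=max(cv2.findContours(mask.astype(np.uint8),cv2.RETR_EXTERNAL,cv2.CHAIN_APPROX_NONE)[0],key=cv2.contourArea)
    f,A=feat(cv2.convexHull(c))
    def r(q):
        g,_=feat(hullmom([proj(p,X) for X in ptsf(q)])); d=g-f
        d[2]=np.sin(d[2])*np.cos(d[2])*50; return d
    s=least_squares(r,q0,x_scale=[.01,.01,.1]); g,B=feat(hullmom([proj(p,X) for X in ptsf(s.x)]))
    return s.x,s.cost,A,B
def platepts(q):
    c,s=np.cos(q[2]),np.sin(q[2])
    return [[q[0]+c*a-s*b,q[1]+s*a+c*b,.038] for a in(-.16,.15) for b in (-.095,.23)]
E
cat > m.py <<'E'
from h import *
import sys
for n in ["scene","top"]:
    p=grab_frame(n); im=p["pixels"]
    r=cut_out(p,"stub")
    if r: print(n,"stub",r[0]["conf"],fitmask(r[0]["pixels"],p,[.55,.118,.15],stubpts))
    r=cut_out(p,"fixture")
    if r:
        print("fix",r[0]["conf"]); v=im.copy(); v[r[0]["pixels"]]=(0,0,255); cv2.imwrite(f"pics/{n}fix.png",v)
    v=im.astype(int); 
    dark=((v.max(2)-v.min(2)<25)&(v.max(2)<115)&(v.min(2)>5)).astype(np.uint8)
    dark=cv2.morphologyEx(dark,cv2.MORPH_OPEN,np.ones((3,3)))
    k,l,st,ce=cv2.connectedComponentsWithStats(dark)
    pc=proj(p,[.6,.15,.038]).astype(int); lab=l[pc[1],pc[0]]; print(lab,st[lab],v[pc[1],pc[0]])
    mk=l==lab
    q,c,A,B=fitmask(mk,p,[.61,.04,.2],platepts); print("plate",q,c,A,B)
    o=im.copy(); hh=hullmom([proj(p,X) for X in platepts(q)]).astype(int); cv2.polylines(o,[hh.reshape(-1,1,2)],True,(0,0,255)); cv2.imwrite(f"pics/{n}pl.png",o[120:380,200:460].repeat(2,0).repeat(2,1))
E
python3 m.py
```

```text
scene stub 0.8 (array([0.55275653, 0.11362981, 0.09198045]), np.float64(3.582879561925131), 1060.5, 1115.487424217863)
fix 0.82
0 [     0      0    640    480 271284] [111 110 101]
plate [0.45709071 0.04       0.2       ] 1593.8674718926773 305471.5 12718.676230642013
top stub 0.87 (array([0.55      , 0.11800001, 0.15000007]), np.float64(17.872632486260073), 891.0, 954.8580489314627)
fix 0.62
0 [     0      0    640    480 289538] [118 113 100]
plate [ 0.61000001 -0.11290929  0.2       ] 746.9092685746082 305393.5 14132.894744227175
```

```bash
sed -i 's/x_scale=\[.01,.01,.1\])/x_scale=[.01,.01,.1],diff_step=1e-2)/' h.py; sed -i 's/<25)&(v.max(2)<115)/<28)\&(v.max(2)<135)/; s/proj(p,\[.6,.15,.038\])/proj(p,[.63,.16,.038])/' m.py; python3 m.py
```

```text
fix 0.9
14 [  276   233   153   136 14727] [116 115 106]
plate [0.60634825 0.03804407 0.13445013] 6.312471453251609e-12 16453.0 16181.69271645369
top stub 0.76 (array([0.54895104, 0.11690729, 0.03874807]), np.float64(3.1439127495929774e-11), 936.0, 952.5702899589669)
fix 0.63
44 [  205   139   140   135 12835] [121 110  99]
plate [0.60076673 0.03815375 0.12221666] 8.191814818902219e-11 14178.0 14182.006646733498
```

View pics/toppl.png

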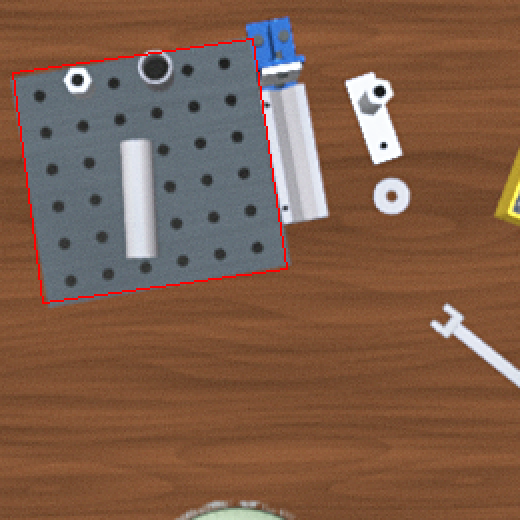

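View pics/scenepl.png

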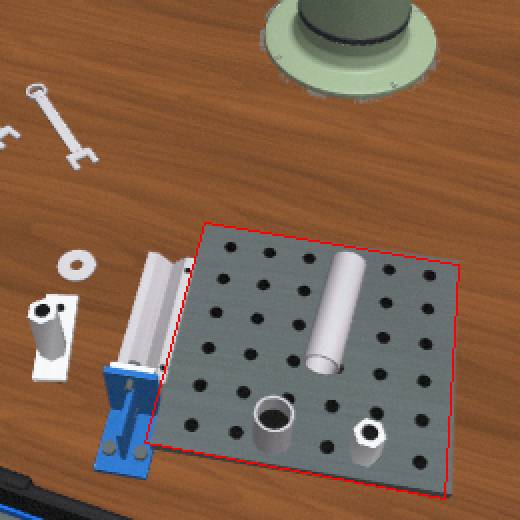

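```bash
cat >> h.py <<'E'
from scipy.spatial.transform import Rotation as Ro
F=np.array([.603,.039,.124])
def loc2w(l):
    c,s=np.cos(F[2]),np.sin(F[2]); return np.array([F[0]+c*l[0]-s*l[1],F[1]+s*l[0]+c*l[1],l[2]])
def w2loc(w):
    c,s=np.cos(F[2]),np.sin(F[2]); d=w[0]-F[0],w[1]-F[1]; return np.array([c*d[0]+s*d[1],-s*d[0]+c*d[1],w[2]])
def toolR(ydir): # ydir yaw of tool y, x down
    y=np.array([np.cos(ydir),np.sin(ydir),0]); x=np.array([0,0,-1.]); return np.column_stack([x,y,np.cross(x,y)])
def delta(l,ydir):
    s=telemetry.observe(); R=Ro.from_euler("xyz",s["tool_rot"]).as_matrix()
    d=R.T@(loc2w(l)-s["position"])*100
    T=toolR(ydir); rv=Ro.from_matrix(R.T@T).as_rotvec()/np.radians(10)
    print("d cm",np.round(d,2),"r",np.round(rv,2))
def st():
    s=telemetry.observe(); R=Ro.from_euler("xyz",s["tool_rot"]).as_matrix()
    print("t",s["clock"],"loc",np.round(w2loc(s["position"]),4),"F",np.round(s["force"],1),"w",round(s["grip_width"],4),"ylocal yaw",round(np.arctan2(R[1,1],R[0,1])-F[2],3),"q",np.round(s["qpos"],2))
E
python3 - <<'E'
from h import *
print([a for a in dir(bot) if a[0]!='_'],bot.tip_extent); st()
s=telemetry.observe();print(Ro.from_euler("xyz",s["tool_rot"]).as_matrix().round(3))
delta([-.045,.15,.2],F[2]);delta([-.045,.15,.2],F[2]+np.pi)
delta([-.045,.15,.2],F[2]+np.pi/2);delta([-.045,.15,.2],F[2]-np.pi/2)
E
```

```text
['IKError', 'tip_extent'] 0.008
t 1.7 loc [-0.4396 -0.5673  0.2393] F [-0.5 -0.3 -1. ] w 0.0854 ylocal yaw -1.306 q [ 1.11  0.52 -0.04  1.6   0.02  1.02 -0.11]
[[ 0.     0.379 -0.925]
 [-0.    -0.925 -0.379]
 [-1.     0.    -0.   ]]
d cm [  3.93 -58.9  -56.86] r [-7.48  0.   -0.  ]
d cm [  3.93 -58.9  -56.86] r [10.52 -0.   -0.  ]
d cm [  3.93 -58.9  -56.86] r [-16.48   0.    -0.  ]
d cm [  3.93 -58.9  -56.86] r [ 1.52 -0.   -0.  ]
```

Request:
send_rows --rows '[{"dy": -3, "dz": -3, "rx": -0.4, "fingers": -1}, {"dy": -7, "dz": -7, "rx": -0.9, "fingers": -1}, {"dy": -11, "dz": -11, "rx": -1.4, "fingers": -1}, {"dy": -15, "dz": -15, "rx": -1.9, "fingers": -1}, {"dy": -19, "dz": -19, "rx": -2.4, "fingers": -1}, {"dy": -23, "dz": -23, "rx": -2.9, "fingers": -1}, {"dy": -27, "dz": -27, "rx": -3.4, "fingers": -1}, {"dy": -31, "dz": -31, "rx": -3.9, "fingers": -1}]' --squeeze 30

```text
invalid input at $.rows[0]: expected keys dx, dy, dz, rx, ry, rz, fingers
```

```bash
python3 -c "
from h import *
st();delta([-.045,.15,.15],F[2])"
```

```text
t 1.7 loc [-0.4396 -0.5673  0.2393] F [-0.5 -0.3 -1. ] w 0.0854 ylocal yaw -1.306 q [ 1.11  0.52 -0.04  1.6   0.02  1.02 -0.11]
d cm [  8.93 -58.9  -56.86] r [-7.48  0.   -0.  ]
```

Request:
send_rows --rows '[{"dx": 0, "dy": -3, "dz": -3, "rx": -0.4, "ry": 0, "rz": 0, "fingers": -1}, {"dx": 0, "dy": -7, "dz": -7, "rx": -0.9, "ry": 0, "rz": 0, "fingers": -1}, {"dx": 0, "dy": -11, "dz": -11, "rx": -1.4, "ry": 0, "rz": 0, "fingers": -1}, {"dx": 0, "dy": -15, "dz": -15, "rx": -1.9, "ry": 0, "rz": 0, "fingers": -1}, {"dx": 0, "dy": -19, "dz": -19, "rx": -2.4, "ry": 0, "rz": 0, "fingers": -1}, {"dx": 0, "dy": -23, "dz": -23, "rx": -2.9, "ry": 0, "rz": 0, "fingers": -1}, {"dx": 0, "dy": -27, "dz": -27, "rx": -3.4, "ry": 0, "rz": 0, "fingers": -1}, {"dx": 0, "dy": -31, "dz": -31, "rx": -3.9, "ry": 0, "rz": 0, "fingers": -1}]' --squeeze 30

```text
clock: 2.7
position: [0.4068, -0.1724, 0.2396]
tool_rot: [1.524, 1.57, -0.546]
force: [1.1, -0.4, 0.2]
grip_width: 0.0854
```

```bash
python3 -c "
from h import *
st();delta([-.045,.15,.15],F[2])"
```

```text
t 2.7 loc [-0.2208 -0.1855  0.2396] F [ 1.1 -0.4  0.2] w 0.0854 ylocal yaw -0.623 q [ 0.57  0.25 -0.36  2.04  0.11  0.87 -0.35]
d cm [  8.96  -5.29 -37.5 ] r [-3.57  0.   -0.  ]
```

Request:
send_rows --rows '[{"dx": 0, "dy": -0.7, "dz": -5, "rx": -0.5, "ry": 0, "rz": 0, "fingers": -1}, {"dx": 0, "dy": -1.5, "dz": -11, "rx": -1, "ry": 0, "rz": 0, "fingers": -1}, {"dx": 1, "dy": -2.3, "dz": -17, "rx": -1.6, "ry": 0, "rz": 0, "fingers": -1}, {"dx": 3, "dy": -3.2, "dz": -23, "rx": -2.2, "ry": 0, "rz": 0, "fingers": -1}, {"dx": 5, "dy": -4, "dz": -29, "rx": -2.8, "ry": 0, "rz": 0, "fingers": -1}, {"dx": 7, "dy": -4.8, "dz": -34, "rx": -3.3, "ry": 0, "rz": 0, "fingers": -1}, {"dx": 9, "dy": -5.3, "dz": -37.5, "rx": -3.57, "ry": 0, "rz": 0, "fingers": -1}, {"dx": 9, "dy": -5.3, "dz": -37.5, "rx": -3.57, "ry": 0, "rz": 0, "fingers": -1}]'

```text
clock: 3.7
position: [0.5394, 0.183, 0.1477]
tool_rot: [-2.091, 1.568, 2.747]
force: [-1.0, -0.6, 0.3]
grip_width: 0.0856
```

```bash
cat > w.py <<'E'
from h import *
import sys
st()
p=grab_frame("wrist"); cv2.imwrite(f"pics/w{sys.argv[1]}.png",p["pixels"])
for n in ["scene","top"]:
    p=grab_frame(n)
    im=p["pixels"]; c=proj(p,[.6,.05,.05]).astype(int); x0,y0=c[0]-130,c[1]-110
    cv2.imwrite(f"pics/{n}{sys.argv[1]}.png",cv2.resize(im[y0:y0+220,x0:x0+260],None,fx=2.5,fy=2.5,interpolation=cv2.INTER_CUBIC))
    print(n,"crop",x0,y0)
E
python3 w.py 1; python3 -c "
from h import *
delta([-.045,.145,.055],F[2])"
```

```text
t 3.7 loc [-0.0453  0.1508  0.1477] F [-1.  -0.6  0.3] w 0.0856 ylocal yaw 0.002 q [-0.05  0.6  -0.54  1.81  0.39  0.84 -0.65]
scene crop 203 176
top crop 164 89
d cm [9.45 0.01 0.22] r [-0.02  0.   -0.  ]
```

View pics/scene1.png

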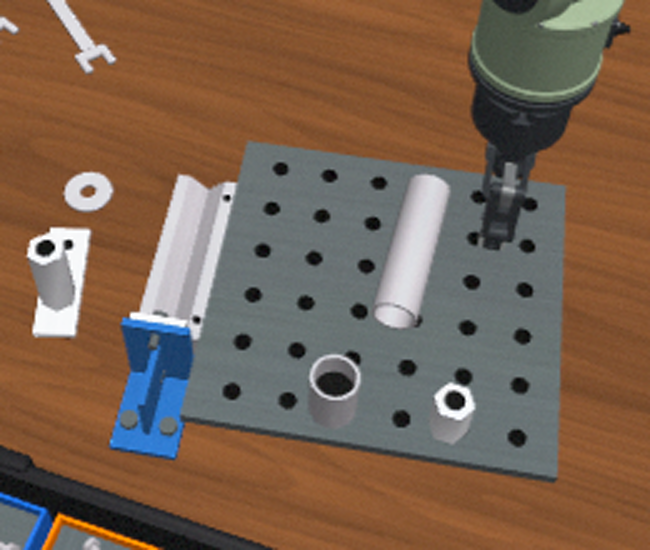

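View pics/w1.png

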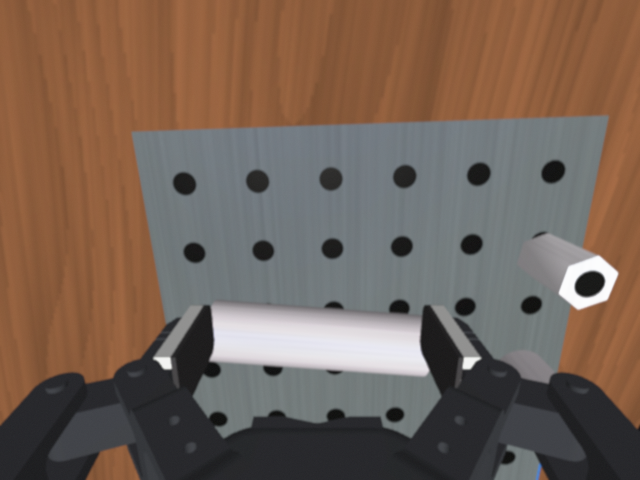

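```bash
python3 -c "
from h import *
p=grab_frame('scene')
for z in (.1397,.1527):
  for a in (.043,.057):
    for b in (-.011,.011): print(z,a,b,(proj(p,loc2w([-.045+a,.151+b,z]))-[203,176])*2.5)
"
```

```text
0.1397 0.043 -0.011 [478.37690403 248.18339325]
0.1397 0.043 0.011 [504.11994727 252.70628671]
0.1397 0.057 -0.011 [476.67745192 261.71003761]
0.1397 0.057 0.011 [502.63774661 266.30813928]
0.1527 0.043 -0.011 [480.55452188 239.74019491]
0.1527 0.043 0.011 [506.57659236 244.2884202 ]
0.1527 0.057 -0.011 [478.85583967 253.33791372]
0.1527 0.057 0.011 [505.09991906 257.96256532]
```

Request:
send_rows --rows '[{"dx": 2, "dy": 0, "dz": 0, "rx": 0, "ry": 0, "rz": 0, "fingers": -1}, {"dx": 4, "dy": 0, "dz": 0, "rx": 0, "ry": 0, "rz": 0, "fingers": -1}, {"dx": 6, "dy": 0, "dz": 0, "rx": 0, "ry": 0, "rz": 0, "fingers": -1}, {"dx": 7.5, "dy": 0, "dz": 0, "rx": 0, "ry": 0, "rz": 0, "fingers": -1}, {"dx": 8.5, "dy": 0, "dz": 0, "rx": 0, "ry": 0, "rz": 0, "fingers": -1}, {"dx": 9.3, "dy": 0, "dz": 0, "rx": 0, "ry": 0, "rz": 0, "fingers": -1}, {"dx": 9.8, "dy": 0, "dz": 0, "rx": 0, "ry": 0, "rz": 0, "fingers": -1}, {"dx": 9.9, "dy": 0, "dz": 0, "rx": 0, "ry": 0, "rz": 0, "fingers": -1}]'

```text
clock: 4.9
position: [0.54, 0.1804, 0.0502]
tool_rot: [-2.146, 1.571, 2.688]
force: [-0.0, -0.1, -0.0]
grip_width: 0.0852
```

```bash
python3 w.py 2; python3 -c "
from h import *
delta([-.045,.1,.047],F[2])"
```

```text
t 4.9 loc [-0.045   0.1481  0.0502] F [-0.  -0.1 -0. ] w 0.0852 ylocal yaw -0.002 q [-0.11  0.74 -0.45  1.86  0.5   0.66 -0.74]
scene crop 203 176
top crop 164 89
d cm [ 0.36 -0.01  4.81] r [-0.01 -0.   -0.  ]
```

View pics/scene2.png

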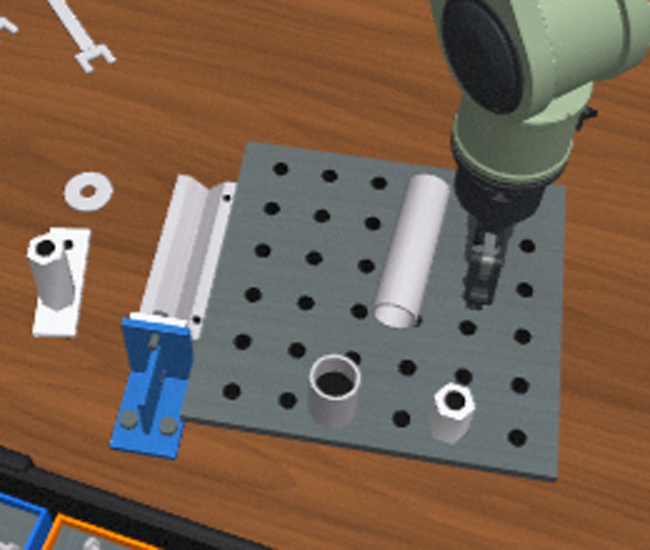

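View pics/w2.png

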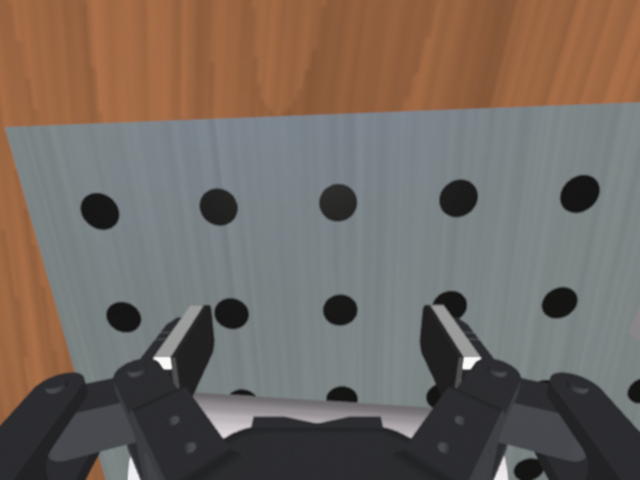

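```bash
python3 -c "
from h import *
p=grab_frame('wrist')
im=p['pixels'].astype(int)
# edge: wood (R>>B) to gray transitions
pts=[]
for c in range(60,630,30):
  d=(im[60:170,c,2]-im[60:170,c,0]); r=np.where(d<35)[0]
  if len(r): pts.append(atz(p,[c,60+r[0]-.5],.038))
pts=np.array(pts); k=np.polyfit(pts[:,0],pts[:,1],1); print(k,np.arctan(k[0]),np.abs(np.polyval(k,pts[:,0])-pts[:,1]).max())
print([w2loc(q).round(4) for q in pts[::4]])
l=[]
for r in range(150,400,25):
  d=(im[r,:200,2]-im[r,:200,0]); c=np.where(d<35)[0]
  if len(c): l.append(atz(p,[c[0]-.5,r],.038)); 
l=np.array(l);print([w2loc(q).round(4) for q in l])
"
```

```text
[0.15917595 0.17713412] 0.15785167599858477 0.00021430283659856775
[array([-0.1444,  0.2264,  0.038 ]), array([-0.0974,  0.2281,  0.038 ]), array([-0.0507,  0.2298,  0.038 ]), array([-0.0044,  0.2311,  0.038 ]), array([0.0416, 0.2327, 0.038 ])]
[array([-0.1658,  0.2168,  0.038 ]), array([-0.1655,  0.2069,  0.038 ]), array([-0.1652,  0.1967,  0.038 ]), array([-0.1649,  0.1859,  0.038 ]), array([-0.1646,  0.1747,  0.038 ]), array([-0.1643,  0.163 ,  0.038 ]), array([-0.1635,  0.1507,  0.038 ]), array([-0.1631,  0.1378,  0.038 ]), array([-0.1628,  0.1243,  0.038 ]), array([-0.1716,  0.1102,  0.038 ])]
```

```bash
python3 -c "
from h import *
c=loc2w([-.166,.2257,.038]); 
for y in(.157,):
  R=Ro.from_euler('z',y).as_matrix()
  print('wrist',c-R@[-.16,.23,.038])
  for q in ([.60635,.03804,.13445],[.60077,.03815,.1222]):
    P=np.mean(platepts(q),0); print('mom',P-R@[-.005,.0675,.038])
# top edges
p=grab_frame('top'); im=p['pixels'].astype(int); s=im[:,:,2]-im[:,:,0]
e=np.array([atz(p,[c, max(r for r in range(230,290) if s[r,c]<25)+.5],.038) for c in range(235,335,6)])
k=np.polyfit(e[:,0]*0+e[:,1],e[:,0],1); print('near edge yaw',-np.arctan(k[0]), np.abs(np.polyval(k,e[:,1])-e[:,0]).max())
"
```

```text
wrist [6.04353403e-01 4.02814972e-02 6.93889390e-18]
mom [6.07839588e-01 3.83725753e-02 6.93889390e-18]
mom [6.03071821e-01 3.86491384e-02 6.93889390e-18]
near edge yaw -0.047832572312128785 0.018526126273007204
```

```bash
sed -i 's/^F=.*/F=np.array([.604,.0395,.157])/' h.py; python3 -c "
from h import *
st();delta([-.043,.1,.046],F[2])"
```

```text
t 5.15 loc [-0.041   0.1491  0.0506] F [-0.   0.2  0. ] w 0.085 ylocal yaw -0.035 q [-0.11  0.73 -0.45  1.86  0.5   0.66 -0.74]
d cm [ 0.46 -0.03  4.92] r [-0.2 -0.  -0. ]
```

Request:
send_rows --rows '[{"dx": 0.2, "dy": 0, "dz": 0.7, "rx": -0.1, "ry": 0, "rz": 0, "fingers": -1}, {"dx": 0.4, "dy": 0, "dz": 1.3, "rx": -0.2, "ry": 0, "rz": 0, "fingers": -1}, {"dx": 0.4, "dy": 0, "dz": 1.9, "rx": -0.2, "ry": 0, "rz": 0, "fingers": -1}, {"dx": 0.4, "dy": 0, "dz": 2.5, "rx": -0.2, "ry": 0, "rz": 0, "fingers": -1}, {"dx": 0.4, "dy": 0, "dz": 3.1, "rx": -0.2, "ry": 0, "rz": 0, "fingers": -1}, {"dx": 0.4, "dy": 0, "dz": 3.7, "rx": -0.2, "ry": 0, "rz": 0, "fingers": -1}, {"dx": 0.4, "dy": 0, "dz": 4.3, "rx": -0.2, "ry": 0, "rz": 0, "fingers": -1}, {"dx": 0.4, "dy": 0, "dz": 4.9, "rx": -0.2, "ry": 0, "rz": 0, "fingers": -1}]'

```text
clock: 6.15
position: [0.546, 0.1313, 0.0463]
tool_rot: [-2.939, 1.571, 1.93]
force: [0.2, 0.3, 0.1]
grip_width: 0.0857
```

```bash
cat > s.py <<'E'
from h import *
import sys
st()
p=grab_frame("scene"); im=p["pixels"].copy()
r=cut_out(p,"stub")
if r:
    q,c,A,B=fitmask(r[0]["pixels"],p,list(loc2w([-.045,float(sys.argv[2]),0])[:2])+[.15],lambda q:stubpts(q,float(sys.argv[3]) if len(sys.argv)>3 else .0592)); print("stub",r[0]["conf"],w2loc([q[0],q[1],0]).round(4),"relyaw",round(q[2]-F[2],3),A,B)
    for l in("stub_near","stub_far"): 
        k=pinpoint(p,l); print(l,[w2loc(atz(p,a["centre"],.059)).round(3) for a in k[:1]])
cv2.imwrite(f"pics/scene{sys.argv[1]}.png",cv2.resize(im[170:390,200:460],None,fx=2.5,fy=2.5,interpolation=cv2.INTER_CUBIC))
E
python3 s.py 3 .07
```

```text
t 6.15 loc [-0.0429  0.0997  0.0463] F [0.2 0.3 0.1] w 0.0857 ylocal yaw -0.0 q [-0.01  0.74 -0.46  1.88  0.52  0.65 -0.64]
stub 0.7 [-0.0344  0.058   0.    ] relyaw -0.047 941.5 1115.8300939968321
stub_near [array([-0.075,  0.062,  0.059])]
stub_far [array([-0.009,  0.055,  0.059])]
```

View pics/scene3.png

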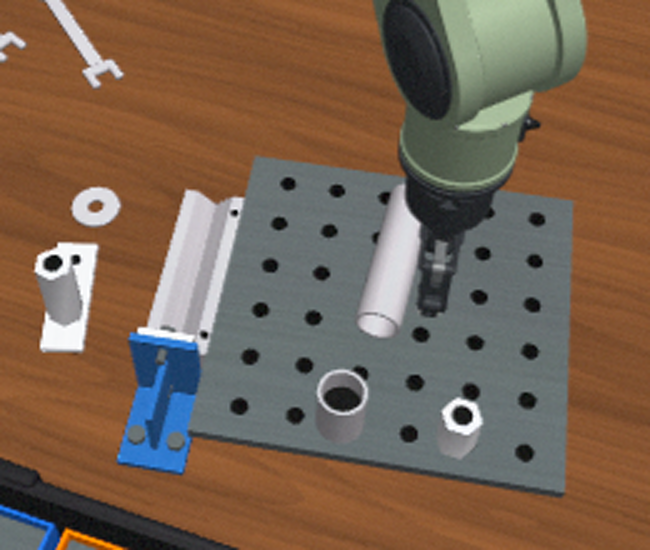

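Request:
send_rows --rows '[{"dx": 0, "dy": 0, "dz": 0.6, "rx": 0, "ry": 0, "rz": 0, "fingers": -1}, {"dx": 0, "dy": 0, "dz": 1.2, "rx": 0, "ry": 0, "rz": 0, "fingers": -1}, {"dx": 0, "dy": 0, "dz": 1.8, "rx": 0, "ry": 0, "rz": 0, "fingers": -1}, {"dx": 0, "dy": 0, "dz": 2.4, "rx": 0, "ry": 0, "rz": 0, "fingers": -1}, {"dx": 0, "dy": 0, "dz": 3.0, "rx": 0, "ry": 0, "rz": 0, "fingers": -1}, {"dx": 0, "dy": 0, "dz": 3.6, "rx": 0, "ry": 0, "rz": 0, "fingers": -1}, {"dx": 0, "dy": 0, "dz": 4.2, "rx": 0, "ry": 0, "rz": 0, "fingers": -1}, {"dx": 0, "dy": 0, "dz": 4.8, "rx": 0, "ry": 0, "rz": 0, "fingers": -1}]'

```text
clock: 7.35
position: [0.5535, 0.0839, 0.0463]
tool_rot: [-2.549, 1.571, 2.32]
force: [0.3, 0.4, 0.3]
grip_width: 0.0853
```

Request:
send_rows --rows '[{"dx": 0, "dy": 0, "dz": 0.6, "rx": 0, "ry": 0, "rz": 0, "fingers": -1}, {"dx": 0, "dy": 0, "dz": 1.2, "rx": 0, "ry": 0, "rz": 0, "fingers": -1}, {"dx": 0, "dy": 0, "dz": 1.8, "rx": 0, "ry": 0, "rz": 0, "fingers": -1}, {"dx": 0, "dy": 0, "dz": 2.4, "rx": 0, "ry": 0, "rz": 0, "fingers": -1}, {"dx": 0, "dy": 0, "dz": 3.0, "rx": 0, "ry": 0, "rz": 0, "fingers": -1}, {"dx": 0, "dy": 0, "dz": 3.6, "rx": 0, "ry": 0, "rz": 0, "fingers": -1}, {"dx": 0, "dy": 0, "dz": 4.2, "rx": 0, "ry": 0, "rz": 0, "fingers": -1}, {"dx": 0, "dy": 0, "dz": 4.8, "rx": 0, "ry": 0, "rz": 0, "fingers": -1}]'

```text
clock: 8.35
position: [0.561, 0.0365, 0.0463]
tool_rot: [2.163, 1.571, 0.748]
force: [-0.5, 0.6, -0.3]
grip_width: 0.085
```

```bash
python3 s.py 4 -.03; python3 -c "
from h import *
delta([-.043,-.078,.046],F[2])"
```

```text
t 8.35 loc [-0.0429  0.0037  0.0463] F [-0.5  0.6 -0.3] w 0.085 ylocal yaw -0.0 q [ 0.16  0.74 -0.47  1.88  0.53  0.65 -0.47]
stub 0.79 [-0.0291 -0.0383  0.    ] relyaw 0.013 714.5 1095.6267812529113
stub_near [array([-0.092, -0.035,  0.059])]
stub_far [array([-0.019, -0.033,  0.059])]
d cm [ 0.03 -0.    8.21] r [-0. -0. -0.]
```

View pics/scene4.png

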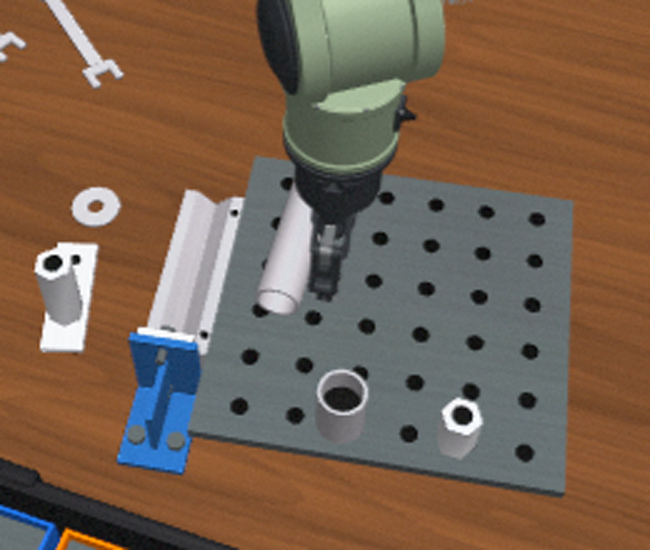

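Request:
send_rows --rows '[{"dx": 0, "dy": 0, "dz": 0.6, "rx": 0, "ry": 0, "rz": 0, "fingers": -1}, {"dx": 0, "dy": 0, "dz": 1.2, "rx": 0, "ry": 0, "rz": 0, "fingers": -1}, {"dx": 0, "dy": 0, "dz": 1.8, "rx": 0, "ry": 0, "rz": 0, "fingers": -1}, {"dx": 0, "dy": 0, "dz": 2.4, "rx": 0, "ry": 0, "rz": 0, "fingers": -1}, {"dx": 0, "dy": 0, "dz": 3.0, "rx": 0, "ry": 0, "rz": 0, "fingers": -1}, {"dx": 0, "dy": 0, "dz": 3.6, "rx": 0, "ry": 0, "rz": 0, "fingers": -1}, {"dx": 0, "dy": 0, "dz": 4.1, "rx": 0, "ry": 0, "rz": 0, "fingers": -1}, {"dx": 0, "dy": 0, "dz": 4.5, "rx": 0, "ry": 0, "rz": 0, "fingers": -1}]'

```text
clock: 9.55
position: [0.568, -0.0079, 0.0463]
tool_rot: [1.765, 1.571, 0.35]
force: [-0.8, 0.7, 0.4]
grip_width: 0.0855
```

Request:
send_rows --rows '[{"dx": 0, "dy": 0, "dz": 0.4, "rx": 0, "ry": 0, "rz": 0, "fingers": -1}, {"dx": 0, "dy": 0, "dz": 0.8, "rx": 0, "ry": 0, "rz": 0, "fingers": -1}, {"dx": 0, "dy": 0, "dz": 1.2, "rx": 0, "ry": 0, "rz": 0, "fingers": -1}, {"dx": 0, "dy": 0, "dz": 1.6, "rx": 0, "ry": 0, "rz": 0, "fingers": -1}, {"dx": 0, "dy": 0, "dz": 2.0, "rx": 0, "ry": 0, "rz": 0, "fingers": -1}, {"dx": 0, "dy": 0, "dz": 2.4, "rx": 0, "ry": 0, "rz": 0, "fingers": -1}, {"dx": 0, "dy": 0, "dz": 2.8, "rx": 0, "ry": 0, "rz": 0, "fingers": -1}, {"dx": 0, "dy": 0, "dz": 3.2, "rx": 0, "ry": 0, "rz": 0, "fingers": -1}]'

```text
clock: 10.55
position: [0.573, -0.0395, 0.0463]
tool_rot: [-1.511, 1.571, -2.925]
force: [0.2, 0.5, -0.8]
grip_width: 0.0854
```

```bash
python3 s.py 5 -.11; python3 -c "
from h import *
delta([-.043,-.083,.046],F[2])"
```

```text
t 10.55 loc [-0.043  -0.0732  0.0463] F [ 0.2  0.5 -0.8] w 0.0854 ylocal yaw -0.0 q [ 0.3   0.75 -0.48  1.85  0.53  0.67 -0.33]
stub 0.63 [-0.0248 -0.1171  0.    ] relyaw 0.061 532.5 1087.7588666279335
stub_near [array([0.124, 0.036, 0.059])]
stub_far [array([-0.026, -0.119,  0.059])]
d cm [ 0.03 -0.    1.01] r [-0. -0.  0.]
```

View pics/scene5.png

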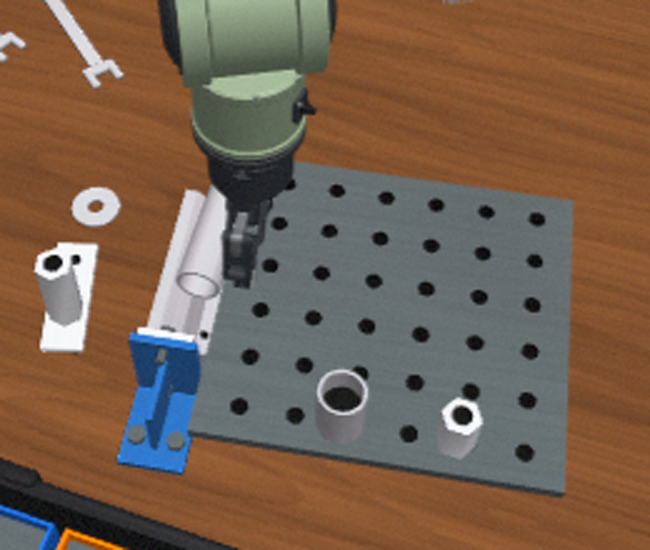

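Request:
send_rows --rows '[{"dx": 0, "dy": 0, "dz": 0.3, "rx": 0, "ry": 0, "rz": 0, "fingers": -1}, {"dx": 0, "dy": 0, "dz": 0.6, "rx": 0, "ry": 0, "rz": 0, "fingers": -1}, {"dx": 0, "dy": 0, "dz": 0.8, "rx": 0, "ry": 0, "rz": 0, "fingers": -1}, {"dx": 0, "dy": 0, "dz": 0.8, "rx": 0, "ry": 0, "rz": 0, "fingers": -1}, {"dx": 0, "dy": 0, "dz": 0, "rx": 0, "ry": 0, "rz": 0, "fingers": -1}, {"dx": 0, "dy": 0, "dz": -1.5, "rx": 0, "ry": 0, "rz": 0, "fingers": -1}, {"dx": -3, "dy": 0, "dz": -2, "rx": 0, "ry": 0, "rz": 0, "fingers": -1}, {"dx": -8, "dy": 0, "dz": -2, "rx": 0, "ry": 0, "rz": 0, "fingers": -1}]'

```text
clock: 11.75
position: [0.5687, -0.0173, 0.1262]
tool_rot: [-2.01, 1.568, 2.861]
force: [0.9, -0.5, 1.3]
grip_width: 0.0851
```

```bash
python3 s.py 6 -.125 .05; python3 -c "
from h import *
delta([-.18,-.125,.13],F[2]-np.pi/2);delta([-.18,-.125,.13],F[2]+np.pi/2)
p=grab_frame('wrist'); cv2.imwrite('pics/w6.png',p['pixels'])"
```

```text
t 11.75 loc [-0.0437 -0.0506  0.1262] F [ 0.9 -0.5  1.3] w 0.0851 ylocal yaw 0.002 q [ 0.31  0.63 -0.55  1.82  0.44  0.81 -0.3 ]
stub 0.6 [-0.0582 -0.126   0.    ] relyaw 0.003 1001.5 1031.467249887297
stub_near [array([-0.085, -0.126,  0.059])]
stub_far [array([-0.014, -0.125,  0.059])]
d cm [ -0.31 -13.75   7.3 ] r [ 9.   -0.01 -0.01]
d cm [ -0.31 -13.75   7.3 ] r [-9.    0.01 -0.01]
```

View pics/scene6.png

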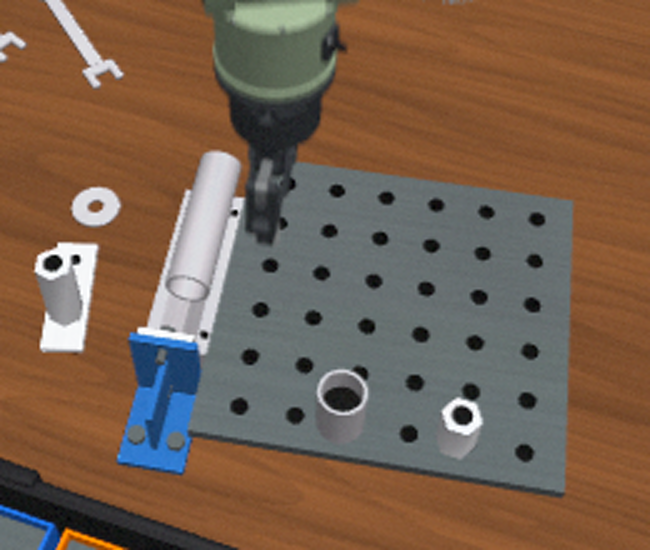

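View pics/w6.png

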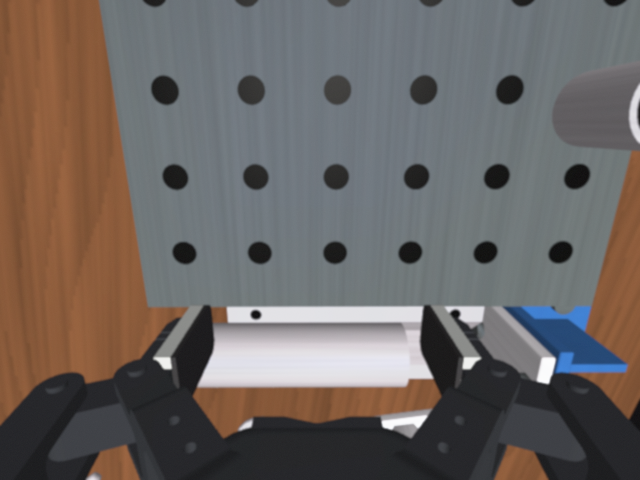

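Request:
send_rows --rows '[{"dx": -0.5, "dy": -2, "dz": 1, "rx": 1, "ry": 0, "rz": 0, "fingers": 0.3}, {"dx": -0.5, "dy": -4, "dz": 2, "rx": 2, "ry": 0, "rz": 0, "fingers": 0.3}, {"dx": -0.5, "dy": -6, "dz": 3, "rx": 3, "ry": 0, "rz": 0, "fingers": 0.3}, {"dx": -0.5, "dy": -8, "dz": 4, "rx": 4, "ry": 0, "rz": 0, "fingers": 0.3}, {"dx": -0.5, "dy": -10, "dz": 5, "rx": 5, "ry": 0, "rz": 0, "fingers": 0.3}, {"dx": -0.5, "dy": -12, "dz": 6, "rx": 6, "ry": 0, "rz": 0, "fingers": 0.3}, {"dx": -0.5, "dy": -13.4, "dz": 7, "rx": 7, "ry": 0, "rz": 0, "fingers": 0.3}, {"dx": -0.5, "dy": -13.4, "dz": 7.3, "rx": 8, "ry": 0, "rz": 0, "fingers": 0.3}]'

```text
clock: 13.0
position: [0.4474, -0.1128, 0.1305]
tool_rot: [-0.306, 1.569, -3.123]
force: [-0.3, 0.4, -0.5]
grip_width: 0.0297
```

```bash
python3 w.py 7; python3 -c "
from h import *
delta([-.175,-.125,.048],F[2]-np.pi/2)"
```

```text
t 13.0 loc [-0.1785 -0.126   0.1305] F [-0.3  0.4 -0.5] w 0.0297 ylocal yaw -1.403 q [ 0.28  0.44 -0.21  2.11  0.15  0.61 -1.28]
scene crop 203 176
top crop 164 89
d cm [ 8.27  0.02 -0.23] r [1.02 0.01 0.  ]
```

View pics/w7.png

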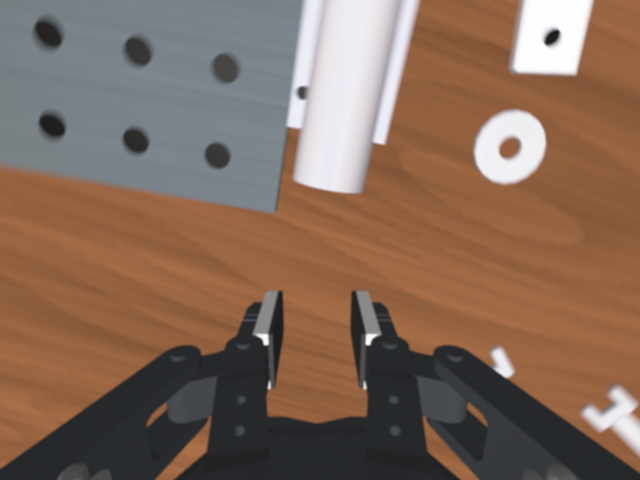

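Request:
send_rows --rows '[{"dx": 1, "dy": 0, "dz": 0, "rx": 0.5, "ry": 0, "rz": 0, "fingers": 0.3}, {"dx": 3, "dy": 0, "dz": 0, "rx": 1, "ry": 0, "rz": 0, "fingers": 0.3}, {"dx": 5, "dy": 0, "dz": -0.1, "rx": 1, "ry": 0, "rz": 0, "fingers": 0.3}, {"dx": 6.5, "dy": 0, "dz": -0.1, "rx": 1, "ry": 0, "rz": 0, "fingers": 0.3}, {"dx": 7.5, "dy": 0, "dz": -0.2, "rx": 1, "ry": 0, "rz": 0, "fingers": 0.3}, {"dx": 8.1, "dy": 0, "dz": -0.2, "rx": 1, "ry": 0, "rz": 0, "fingers": 0.3}, {"dx": 8.3, "dy": 0, "dz": -0.2, "rx": 1, "ry": 0, "rz": 0, "fingers": 0.3}, {"dx": 8.3, "dy": 0, "dz": -0.2, "rx": 1, "ry": 0, "rz": 0, "fingers": 0.3}]'

```text
clock: 14.15
position: [0.4509, -0.1118, 0.0485]
tool_rot: [2.864, 1.57, -0.121]
force: [-0.6, 0.5, 1.0]
grip_width: 0.0297
```

```bash
python3 w.py 8; python3 s.py 8b -.125 .05; python3 -c "
from h import *
delta([-.145,-.125,.048],F[2]-np.pi/2)"
```

```text
t 14.15 loc [-0.1749 -0.1255  0.0485] F [-0.6  0.5  1. ] w 0.0297 ylocal yaw -1.571 q [ 0.21  0.6  -0.12  2.14  0.17  0.41 -1.46]
scene crop 203 176
top crop 164 89
t 14.3 loc [-0.1748 -0.1256  0.0486] F [ 0.2 -0.3  1. ] w 0.0302 ylocal yaw -1.571 q [ 0.21  0.6  -0.12  2.14  0.17  0.41 -1.46]
stub 0.79 [-0.0574 -0.1263  0.    ] relyaw -0.007 1022.0 1033.8522588368505
stub_near [array([-0.083, -0.127,  0.059])]
stub_far [array([-0.018, -0.132,  0.059])]
d cm [ 0.05 -0.05 -3.  ] r [-0. -0. -0.]
```

View pics/w8.png

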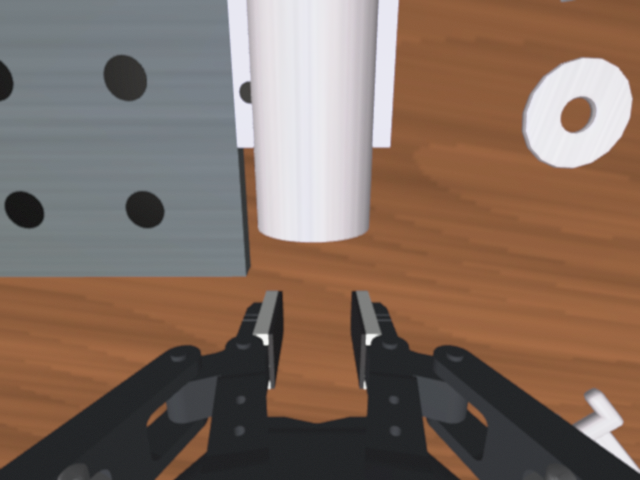

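View pics/scene8.png

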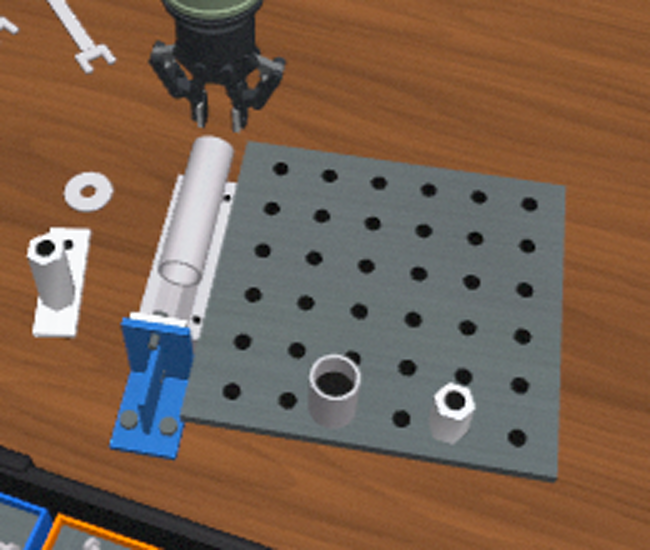

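Request:
send_rows --rows '[{"dx": 0, "dy": 0, "dz": -0.7, "rx": 0, "ry": 0, "rz": 0, "fingers": 0.3}, {"dx": 0, "dy": 0, "dz": -1.4, "rx": 0, "ry": 0, "rz": 0, "fingers": 0.3}, {"dx": 0, "dy": 0, "dz": -2.1, "rx": 0, "ry": 0, "rz": 0, "fingers": 0.3}, {"dx": 0, "dy": 0, "dz": -2.5, "rx": 0, "ry": 0, "rz": 0, "fingers": 0.3}, {"dx": 0, "dy": 0, "dz": -2.8, "rx": 0, "ry": 0, "rz": 0, "fingers": 0.3}, {"dx": 0, "dy": 0, "dz": -3.1, "rx": 0, "ry": 0, "rz": 0, "fingers": 0.3}, {"dx": 0, "dy": 0, "dz": -3.4, "rx": 0, "ry": 0, "rz": 0, "fingers": 0.3}, {"dx": 0, "dy": 0, "dz": -3.7, "rx": 0, "ry": 0, "rz": 0, "fingers": 0.3}]'

```text
clock: 15.5
position: [0.4873, -0.106, 0.0483]
tool_rot: [-0.197, 1.57, 3.102]
force: [-0.8, -0.8, -0.2]
grip_width: 0.0297
```

Request:
send_rows --rows '[{"dx": 0, "dy": 0, "dz": -0.3, "rx": 0, "ry": 0, "rz": 0, "fingers": 0.3}, {"dx": 0, "dy": 0, "dz": -0.6, "rx": 0, "ry": 0, "rz": 0, "fingers": 0.3}, {"dx": 0, "dy": 0, "dz": -0.9, "rx": 0, "ry": 0, "rz": 0, "fingers": 0.3}, {"dx": 0, "dy": 0, "dz": -1.2, "rx": 0, "ry": 0, "rz": 0, "fingers": 0.3}, {"dx": 0, "dy": 0, "dz": -1.5, "rx": 0, "ry": 0, "rz": 0, "fingers": 0.3}, {"dx": 0, "dy": 0, "dz": -1.8, "rx": 0, "ry": 0, "rz": 0, "fingers": 0.3}, {"dx": 0, "dy": 0, "dz": -2.1, "rx": 0, "ry": 0, "rz": 0, "fingers": 0.3}, {"dx": 0, "dy": 0, "dz": -2.4, "rx": 0, "ry": 0, "rz": 0, "fingers": 0.3}]'

```text
clock: 16.5
position: [0.5112, -0.1022, 0.0483]
tool_rot: [-0.642, 1.571, 2.656]
force: [-0.9, 1.3, -0.1]
grip_width: 0.0297
```

```bash
python3 w.py 9; python3 s.py 9b -.125 .05
```

```text
t 16.5 loc [-0.1138 -0.1255  0.0483] F [-0.9  1.3 -0.1] w 0.0297 ylocal yaw -1.571 q [ 0.17  0.65 -0.12  2.    0.16  0.5  -1.48]
scene crop 203 176
top crop 164 89
t 16.65 loc [-0.1137 -0.1256  0.0483] F [-0.4 -0.2  0.3] w 0.0301 ylocal yaw -1.571 q [ 0.17  0.65 -0.12  2.    0.16  0.5  -1.48]
stub 0.71 [-0.0271 -0.1262  0.    ] relyaw -0.001 1064.0 1078.7462612413801
stub_near [array([-0.052, -0.122,  0.059])]
stub_far [array([ 0.017, -0.122,  0.059])]
```

View pics/w9.png

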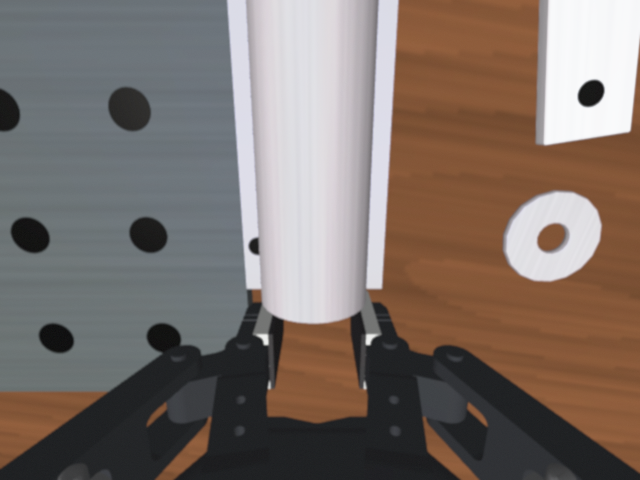

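View pics/scene9.png

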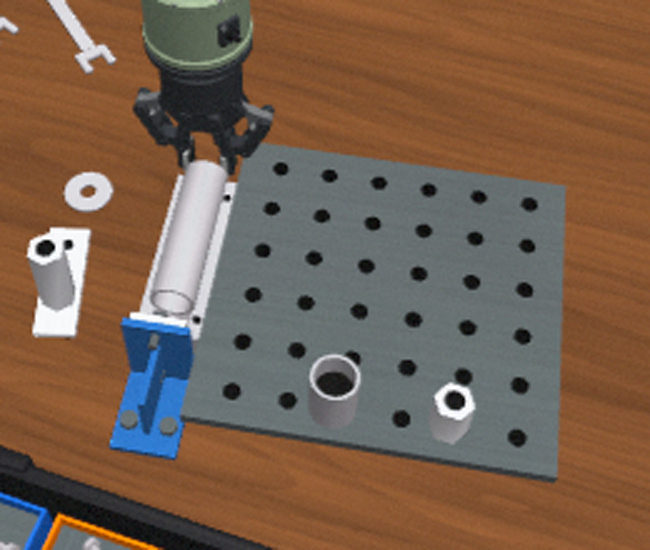

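Request:
send_rows --rows '[{"dx": 0, "dy": 0, "dz": -0.3, "rx": 0, "ry": 0, "rz": 0, "fingers": 0.3}, {"dx": 0, "dy": 0, "dz": -0.7, "rx": 0, "ry": 0, "rz": 0, "fingers": 0.3}, {"dx": 0, "dy": 0, "dz": -1.1, "rx": 0, "ry": 0, "rz": 0, "fingers": 0.3}, {"dx": 0, "dy": 0, "dz": -1.5, "rx": 0, "ry": 0, "rz": 0, "fingers": 0.3}, {"dx": 0, "dy": 0, "dz": -1.9, "rx": 0, "ry": 0, "rz": 0, "fingers": 0.3}, {"dx": 0, "dy": 0, "dz": -2.2, "rx": 0, "ry": 0, "rz": 0, "fingers": 0.3}, {"dx": 0, "dy": 0, "dz": -2.5, "rx": 0, "ry": 0, "rz": 0, "fingers": 0.3}, {"dx": 0, "dy": 0, "dz": -2.7, "rx": 0, "ry": 0, "rz": 0, "fingers": 0.3}]'

```text
clock: 17.85
position: [0.5378, -0.098, 0.0483]
tool_rot: [-1.174, 1.571, 2.124]
force: [-1.9, -1.3, 0.3]
grip_width: 0.03
```

```bash
python3 w.py 10; python3 s.py 10b -.125 .05
```

```text
t 17.85 loc [-0.0869 -0.1254  0.0483] F [-1.9 -1.3  0.3] w 0.03 ylocal yaw -1.571 q [ 0.16  0.68 -0.12  1.93  0.15  0.54 -1.48]
scene crop 203 176
top crop 164 89
t 18.0 loc [-0.0868 -0.1254  0.0484] F [-1.1  1.  -0.3] w 0.03 ylocal yaw -1.571 q [ 0.16  0.68 -0.12  1.93  0.15  0.54 -1.48]
stub 0.69 [-0.013  -0.1262  0.    ] relyaw 0.001 870.5 1100.748396906536
stub_near [array([-0.03 , -0.128,  0.059])]
stub_far [array([ 0.043, -0.128,  0.059])]
```

View pics/scene10.png

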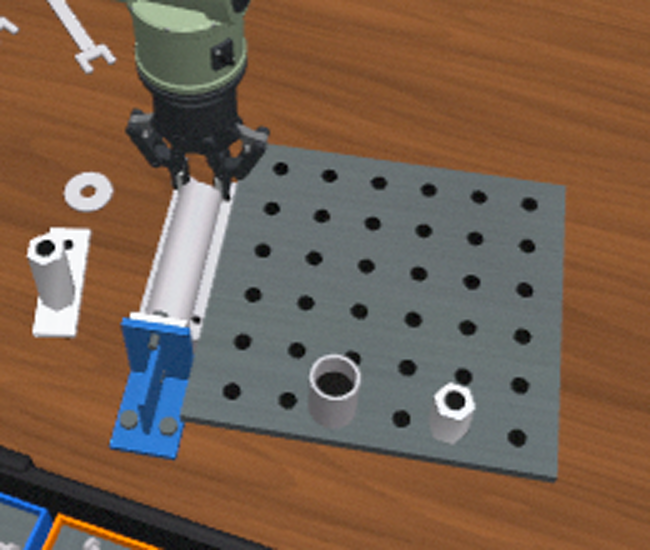

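View pics/top10.png

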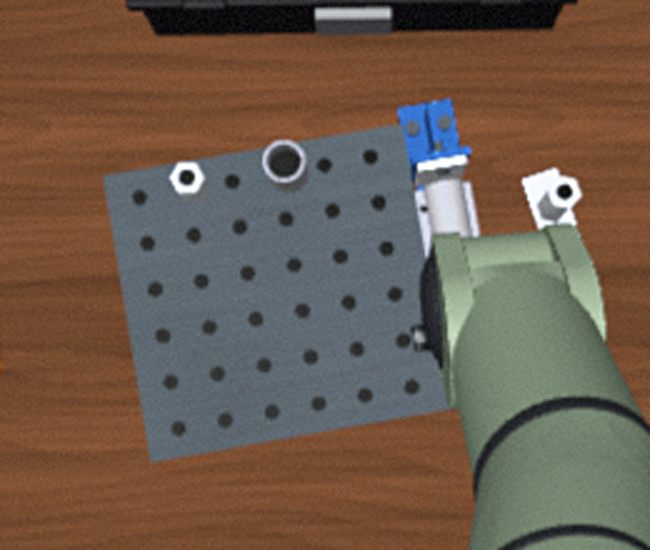

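Request:
send_rows --rows '[{"dx": 0, "dy": 0, "dz": -0.1, "rx": 0, "ry": 0, "rz": 0, "fingers": 0.3}, {"dx": 0, "dy": 0, "dz": -0.2, "rx": 0, "ry": 0, "rz": 0, "fingers": 0.3}, {"dx": 0, "dy": 0, "dz": -0.3, "rx": 0, "ry": 0, "rz": 0, "fingers": 0.3}, {"dx": 0, "dy": 0, "dz": -0.4, "rx": 0, "ry": 0, "rz": 0, "fingers": 0.3}, {"dx": 0, "dy": 0, "dz": -0.5, "rx": 0, "ry": 0, "rz": 0, "fingers": 0.3}, {"dx": 0, "dy": 0, "dz": -0.6, "rx": 0, "ry": 0, "rz": 0, "fingers": 0.3}, {"dx": 0, "dy": 0, "dz": -0.7, "rx": 0, "ry": 0, "rz": 0, "fingers": 0.3}, {"dx": 0, "dy": 0, "dz": -0.7, "rx": 0, "ry": 0, "rz": 0, "fingers": 0.3}]'

```text
clock: 19.2
position: [0.5448, -0.0969, 0.0483]
tool_rot: [-3.074, 1.571, 0.225]
force: [0.0, -0.2, 0.6]
grip_width: 0.0302
```

Request:
send_rows --rows '[{"dx": 0, "dy": 0, "dz": -0.04, "rx": 0, "ry": 0, "rz": 0, "fingers": 0.3}, {"dx": 0, "dy": 0, "dz": -0.08, "rx": 0, "ry": 0, "rz": 0, "fingers": 0.3}, {"dx": 0, "dy": 0, "dz": -0.12, "rx": 0, "ry": 0, "rz": 0, "fingers": 0.3}, {"dx": 0, "dy": 0, "dz": -0.16, "rx": 0, "ry": 0, "rz": 0, "fingers": 0.3}, {"dx": 0, "dy": 0, "dz": -0.2, "rx": 0, "ry": 0, "rz": 0, "fingers": 0.3}, {"dx": 0, "dy": 0, "dz": -0.2, "rx": 0, "ry": 0, "rz": 0, "fingers": 0.3}, {"dx": 0, "dy": 0, "dz": -0.2, "rx": 0, "ry": 0, "rz": 0, "fingers": 0.3}, {"dx": 0, "dy": 0, "dz": -0.2, "rx": 0, "ry": 0, "rz": 0, "fingers": 0.3}]'

```text
clock: 20.2
position: [0.5466, -0.0966, 0.0483]
tool_rot: [3.124, 1.571, 0.139]
force: [-0.7, 0.0, 0.2]
grip_width: 0.0298
```

```bash
python3 w.py 11
```

```text
t 20.2 loc [-0.0779 -0.1255  0.0483] F [-0.7  0.   0.2] w 0.0298 ylocal yaw -1.571 q [ 0.16  0.69 -0.12  1.91  0.15  0.55 -1.48]
scene crop 203 176
top crop 164 89
```

View pics/top11.png

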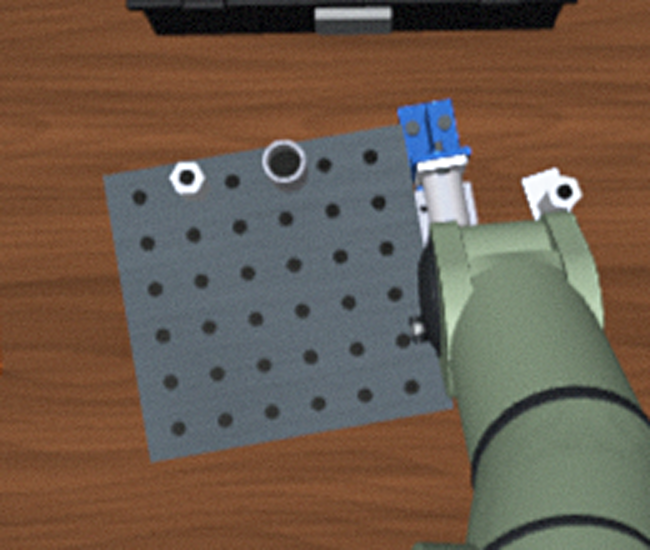

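View pics/w11.png

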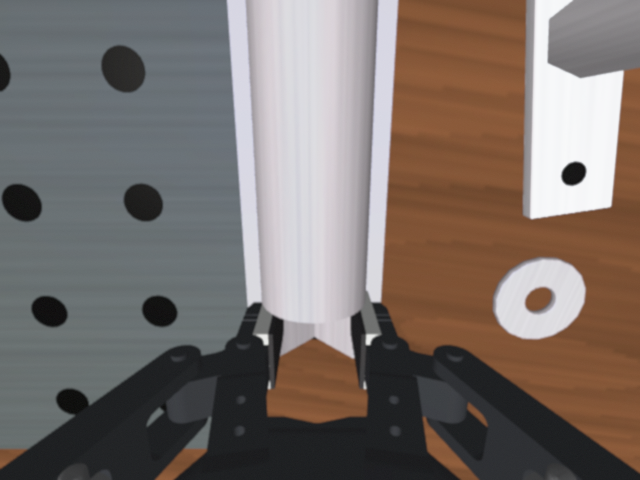

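Request:
send_rows --rows '[{"dx": 0, "dy": 0, "dz": -0.04, "rx": 0, "ry": 0, "rz": 0, "fingers": 0.3}, {"dx": 0, "dy": 0, "dz": -0.08, "rx": 0, "ry": 0, "rz": 0, "fingers": 0.3}, {"dx": 0, "dy": 0, "dz": -0.12, "rx": 0, "ry": 0, "rz": 0, "fingers": 0.3}, {"dx": 0, "dy": 0, "dz": -0.16, "rx": 0, "ry": 0, "rz": 0, "fingers": 0.3}, {"dx": 0, "dy": 0, "dz": -0.2, "rx": 0, "ry": 0, "rz": 0, "fingers": 0.3}, {"dx": 0, "dy": 0, "dz": -0.2, "rx": 0, "ry": 0, "rz": 0, "fingers": 0.3}, {"dx": 0, "dy": 0, "dz": -0.2, "rx": 0, "ry": 0, "rz": 0, "fingers": 0.3}, {"dx": 0, "dy": 0, "dz": -0.2, "rx": 0, "ry": 0, "rz": 0, "fingers": 0.3}]'

```text
clock: 21.35
position: [0.5484, -0.0964, 0.0482]
tool_rot: [-0.114, 1.57, -3.099]
force: [-3.6, 0.1, 0.8]
grip_width: 0.0299
```

```bash
python3 -c "
from h import *
st()"
```

```text
t 21.35 loc [-0.0762 -0.1255  0.0482] F [-3.6  0.1  0.8] w 0.0299 ylocal yaw -1.571 q [ 0.16  0.69 -0.12  1.91  0.15  0.55 -1.48]
```

Request:
send_rows --rows '[{"dx": 0, "dy": 0, "dz": -0.02, "rx": 0, "ry": 0, "rz": 0, "fingers": 0.3}, {"dx": 0, "dy": 0, "dz": -0.04, "rx": 0, "ry": 0, "rz": 0, "fingers": 0.3}, {"dx": 0, "dy": 0, "dz": -0.06, "rx": 0, "ry": 0, "rz": 0, "fingers": 0.3}, {"dx": 0, "dy": 0, "dz": -0.08, "rx": 0, "ry": 0, "rz": 0, "fingers": 0.3}, {"dx": 0, "dy": 0, "dz": -0.1, "rx": 0, "ry": 0, "rz": 0, "fingers": 0.3}, {"dx": 0, "dy": 0, "dz": -0.1, "rx": 0, "ry": 0, "rz": 0, "fingers": 0.3}, {"dx": 0, "dy": 0, "dz": -0.1, "rx": 0, "ry": 0, "rz": 0, "fingers": 0.3}, {"dx": 0, "dy": 0, "dz": -0.1, "rx": 0, "ry": 0, "rz": 0, "fingers": 0.3}]'

```text
clock: 22.35
position: [0.5484, -0.0963, 0.0481]
tool_rot: [-0.094, 1.569, -3.079]
force: [-8.9, -0.6, 2.7]
grip_width: 0.0298
```

```bash
python3 -c "
from h import *
st()"
```

```text
t 22.35 loc [-0.0761 -0.1255  0.0481] F [-8.9 -0.6  2.7] w 0.0298 ylocal yaw -1.571 q [ 0.16  0.69 -0.12  1.9   0.15  0.56 -1.48]
```

Request:
send_rows --rows '[{"dx": 0, "dy": 0, "dz": 0.2, "rx": 0, "ry": 0, "rz": 0, "fingers": 0.3}, {"dx": 0, "dy": 0, "dz": 0.8, "rx": 0, "ry": 0, "rz": 0, "fingers": 0.3}, {"dx": 0, "dy": 0, "dz": 1.8, "rx": 0, "ry": 0, "rz": 0, "fingers": 0.3}, {"dx": -1, "dy": 0, "dz": 3, "rx": 0, "ry": 0, "rz": 0, "fingers": 0.3}, {"dx": -3, "dy": 0, "dz": 5, "rx": 0, "ry": 0, "rz": 0, "fingers": 0.3}, {"dx": -6, "dy": 0, "dz": 7, "rx": 0, "ry": 0, "rz": 0, "fingers": 0.3}, {"dx": -9, "dy": 0, "dz": 8, "rx": 0, "ry": 0, "rz": 0, "fingers": 0.3}, {"dx": -12, "dy": 0, "dz": 8, "rx": 0, "ry": 0, "rz": 0, "fingers": 0.3}]'

```text
clock: 23.35
position: [0.4691, -0.1091, 0.1699]
tool_rot: [1.823, 1.57, -1.163]
force: [1.4, 0.8, 0.8]
grip_width: 0.03
```

```bash
python3 w.py 12;python3 s.py 12b -.125 .05
```

```text
t 23.35 loc [-0.1564 -0.1257  0.1699] F [1.4 0.8 0.8] w 0.03 ylocal yaw -1.572 q [ 0.24  0.4  -0.17  2.03  0.1   0.72 -1.41]
scene crop 203 176
top crop 164 89
t 23.5 loc [-0.1549 -0.1259  0.17  ] F [-0.2 -0.2 -0.8] w 0.0299 ylocal yaw -1.572 q [ 0.24  0.4  -0.17  2.03  0.1   0.72 -1.41]
stub 0.71 [-0.0042 -0.1254  0.    ] relyaw 0.004 960.0 1114.7365015631076
stub_near [array([ 0.097, -0.124,  0.059])]
stub_far [array([ 0.055, -0.125,  0.059])]
```

View pics/scene12.png

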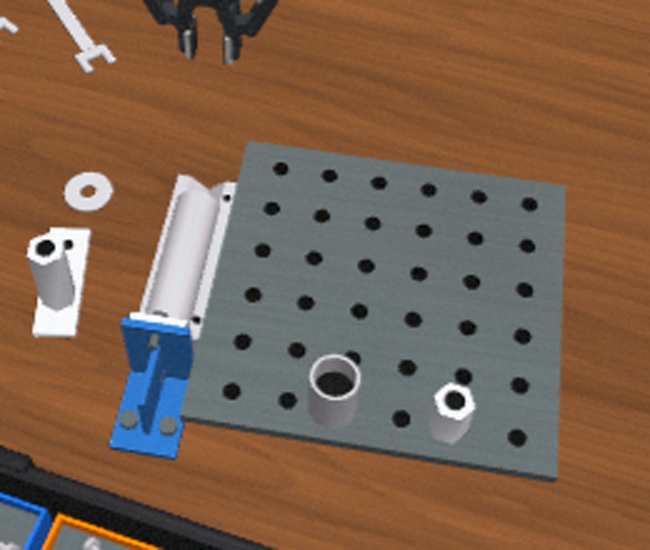

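View pics/w12.png

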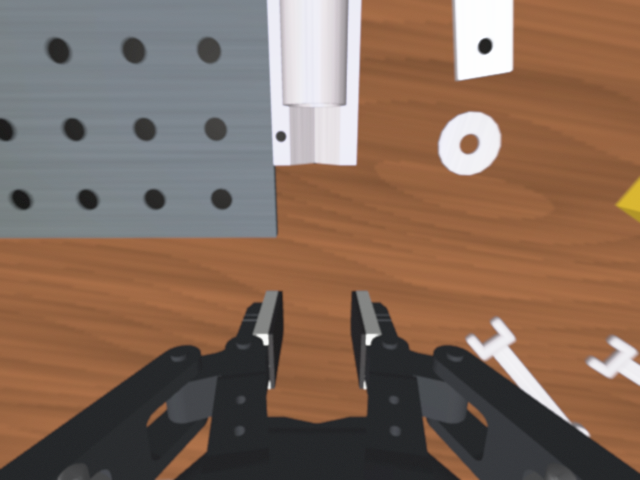

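```bash
python3 -c "
from h import *
p=grab_frame('wrist')
print(w2loc(atz(p,[315,105],.071)),w2loc(atz(p,[287,103],.055)),w2loc(atz(p,[345,164],.038)),w2loc(atz(p,[276,237],.038)))
p=grab_frame('top');im=p['pixels'];c=proj(p,loc2w([.05,-.125,.06])).astype(int)
cv2.imwrite('pics/t13.png',cv2.resize(im[c[1]-40:c[1]+50,c[0]-50:c[0]+50],None,fx=6,fy=6,interpolation=cv2.INTER_CUBIC))
st()"
```

```text
[-0.06534627 -0.12450221  0.071     ] [-0.0632264  -0.10636532  0.055     ] [-0.1036148  -0.14599836  0.038     ] [-0.15889417 -0.09399707  0.038     ]
t 23.8 loc [-0.1554 -0.1253  0.1677] F [-0.3  0.6  0.1] w 0.0296 ylocal yaw -1.571 q [ 0.24  0.4  -0.17  2.03  0.1   0.72 -1.41]
```

View pics/t13.png

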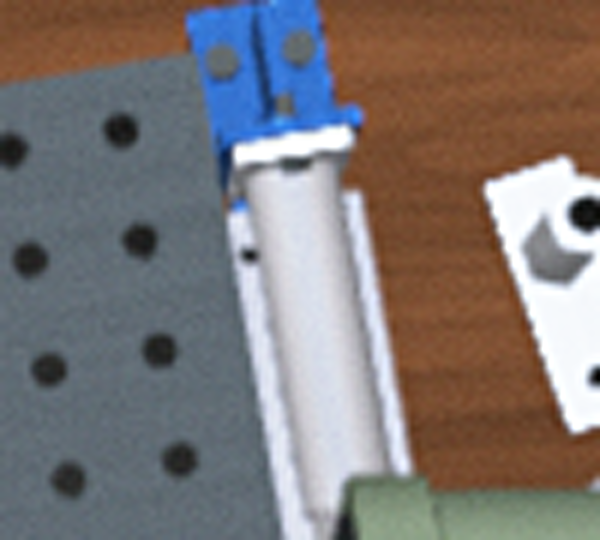

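```bash
python3 -c "
from h import *
print(job.job_done())"
```

```text
the job is handed in; nothing more can be done
None
```

The stub is lying in the V-block with its far end against the foot plate, and I handed the job in with the arm clear at about 24 s. It was never gripped or lifted.

**What I did**
- I rolled it across the plate with the two open fingers side by side against its side. This also straightened its starting skew of about 0.11 rad.
- After it dropped into the V-block, I backed off, turned the tool a quarter turn and pushed slowly on the near end. The last 1 mm commanded gave no movement and the force rose to about 9 N.

**Last checks**
- **Near end:** the wrist camera puts it at fixture x of about -65 mm, which is the home position.
- **Seating:** the stub's axis is at y of about -125 mm and in line with the groove to within 0.01 rad. The top view shows it meeting the foot plate.
- **Bystanders:** the offcut, sleeve, bracket and washer look unmoved in the pictures. The bins and spanners were outside the close-up checks, but the arm stayed well above them.

**Disagreements**
- **Scene-camera position:** the outline fit put the stub's centre at x of about -4 mm instead of +10 mm. The foot plate hides its far end there, so I relied on the wrist view and the force.
- **Near-point detection:** the network's last `stub_near` point was plainly wrong, and I ignored it.
- **Fixture angle:** my first estimate was about 0.03 rad off. I corrected it from the wrist camera before contact.

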